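Fit the ferrite rod aerial to the receiver

TASK

Fit the ferrite aerial to the black receiver box: set the copper coil down in the saddle between the two eyelet brackets, then thread the dark ferrite rod from the wooden parts tray through the first eyelet, the coil and the second eyelet until it stands out about equally on both sides. Let go of the rod, then swing both cam clamp levers right over to the back, fully shut. Leave the other things on the table where they are.

Things in the scene. Friction and masses are not known exactly. Their poses are not given: they have to be found in the camera images.
- receiver: black project box fixed to the table, 110 (x) x 150 (y) x 42 mm high, small knobs (up to 15 mm high) along its front (-x) edge; on its lid stand, in a row along its own y axis, an ivory nylon bracket, the coil saddle and a second bracket; the open clamp levers rise to 127 mm above the table. Origin: centre of its underside; the front (-x) faces the robot, turned by up to 0.3 rad
- mount (a point): middle of the aerial mount, on the common axis of the two eyelets midway between them: 74 mm above the table, 32 mm above the lid, 15 mm behind (+x) the receiver's middle. Axes as the receiver's: the rod axis is its y. The seated coil's centre and the centred rod's middle coincide with it (the loose rod then rests 2 mm lower)
- saddle (a point): middle of the coil saddle at the level of its rib tops, 58 mm above the table. Two ribs 18 to 28 mm either side along y carry the flanges; cheeks 17.8 mm either side along x, with lips that lean outwards up to 13 mm above the rib tops; end stops 27 mm either side along y, 5 mm above the rib tops. Between the ribs (36 mm) all is open down to the lid, 16 mm lower
- eyelet_l (a point): middle of the +y bracket's bell-mouthed eyelet, 47 mm from point mount along the receiver's +y. The eyelet is 20 mm long (along y), 29 mm in outer diameter; its round hole is 14 mm in diameter over the middle 8 mm and flares to 21 mm at both mouths
- eyelet_r (a point): the same on the -y bracket, 47 mm from point mount along the receiver's -y
- clamp_l (a joint): cam clamp lever on the +y bracket. Pivot parallel to the rod axis, 15 mm above point eyelet_l; steel paddle 12 mm wide, 4 mm thick, end 38 mm from the pivot. Radians: 0 = open, leaning to the front (-x) 0.45 rad from upright; grows as it swings over to the back; 1.9 = stop, shut, 0.12 rad above level. Starts at 0 to 0.2, stays where left; about 1.5 N at its end, 2 N near shut as the cam bears on the rod
- clamp_r (a joint): the same lever on the -y bracket, pivot 15 mm above point eyelet_r. Either lever, when shut, hinders threading
- clamp_l_tip (a point): end of the +y clamp's paddle, on its centre line; turns with the lever
- clamp_r_tip (a point): end of the -y clamp's paddle, on its centre line; turns with the lever
- coil: coil: white former with two square flanges 32 x 32 x 3 mm, 50 mm long over the flanges, copper winding 25 mm in diameter, 44 mm between flanges, round bore 16 mm through it flaring at both ends to 22 mm; 32 to 63 g. Starts lying on the table beside the receiver, on a flat of its flanges, turned up to 0.5 rad. Origin: centre of underside; y along the bore, z up
- coil_center (a point): middle of the coil's bore, 16 mm above its underside
- rod: plain dark ferrite rod, round, 10 mm in diameter, 200 mm long, about 80 g, both ends alike. Origin at its middle, y axis along it. It starts lying level across the wooden parts tray in two notches, its axis 41 mm above the table, 45 mm of it standing out free beyond the tray at either end
- parts_tray: wooden parts tray fixed to the table, 150 (x) x 110 (y) x 44 mm high, on the other side of the receiver from the coil (left or right), turned by up to 0.35 rad; the rod lies along its y over its middle, in notches 13 mm wide and 8 mm deep. Origin: centre of its underside
- aerial: bystander: collapsed telescopic aerial of bright steel with a brass foot and a ball tip, 9 to 11 mm thick, 209 mm long, lying on the table behind the receiver (not the rod); origin on its underside near mid-length
- pedal: bystander: brown effects pedal, 112 x 61 x 44 mm; origin centre of underside
- adapter: bystander: white plug-in power block, 50 x 85 x 30 mm; origin centre of underside
- tape_measure: bystander: tape measure in its case, 65 x 35 x 50 mm; origin centre of underside
- screwdriver: bystander: screwdriver with black handle, 190 mm, up to 30 mm high, lying on the left (+y) of the receiver; origin on its underside
- battery: bystander: 9 V block battery lying flat, 48 x 26 x 17 mm, between coil or tray and receiver on the right (-y); origin centre of underside
Not all that is in view belongs to the job. There is more than one size of the rod; the one meant has the size given above.

How it is judged:
By the outcome, as a careful person would: the job done as asked, in the order asked, and still so for the second after the job is handed in, with the robot touching nothing.
It also fails if it takes over 72 s, if anything falls off the work surface, if the arm or the gripper's body presses on something with over 40 N, if the wrist force passes 120 N, or if a joint passes its speed limit or range.

ROBOT

A 6-joint arm with a two-finger parallel gripper is mounted at the origin on the work surface. World frame = base frame: x ahead of the robot, y to its left, z up, the work surface at z = 0. Lengths are in m, angles in rad, forces in N, time in s.
With the tool pointing down it reaches from about 0.2 to 0.875 m from the base axis. Payload 3.4 kg.
Tool frame: the origin (TCP) lies at the very end of the fingers, on their centre line; the grasp point (between the pads) lies 19 mm behind it; z points along the fingers, y is the line along which they close (so a half turn about z gives the same grasp; the last joint's range is limited). The gripper opens to 94 mm and grips with 3 to 60 N. Pads are 16 mm wide; open, the fingers measure 119 mm over their backs; the gripper's body (75 mm by 177 mm) begins 78 mm behind the grasp point.
Start: joints at [-1.308, 0.276, 1.505, -0, 1.361, -0.121], TCP at [0.215, -0.533, 0.205] pointing down, gripper open.
Joint ranges: [-2.89, 2.89], [-0.75, 2.08], [0.22, 2.7], [-1.18, 4.32], [0.11, 2.71], [-2.7, 2.7]. Speed limits (rad/s): [2.57, 2.57, 3.14, 3.14, 3.14, 3.14].

INTERFACE

Orientations are given as [roll, pitch, yaw] about the fixed x, y, z axes, in that order (R = Rz(yaw) Ry(pitch) Rx(roll)).
In Python, from plant import sensors, cams, robot gives the robot as it stands.
- The arm moves only by the shell command python3 -m handwheel 'ROWS' [OPENING] [FORCE]. ROWS is JSON, one flat list of numbers, 4 for each row, row after row: the shift along the tool's x, y, z each as a share of 0.04 m, from -1 to 1, then the turn about the tool's z as a share of 10 degrees, from -1 to 1. In form: [tx, ty, tz, yaw, tx, ty, tz, yaw, ...]. A call has 1 to 20 rows; each row shifts and turns the commanded pose from where the row before left it, along the tool's axes as they then stand; what a row does not reach is not made up. A row lasts 1/8 s, in which the tool goes at most 62.5 mm and 10.7 degrees, less where a joint would pass 70% of its speed; a pose out of reach is approached as far as the arm can. A call with a number of a shift or a turn outside -1 to 1 is refused whole. A call with a gripper value outside its range is refused whole. OPENING is the gripper command: -1 is fully open, 1 is shut, values between are in proportion, set as the call begins (- or left out, the last holds). The fingers move at their own pace and stop on an object; FORCE is the grip in N (left out, the last holds). Time passes only in rows, so rows that do not move let the fingers close. It gives the time, the measured TCP pose, the force, the opening and the grip force at its end, in the units of the state.
- sensors.read_state(): the state, without advancing time (a new reading comes with each control period).
- cams.capture(name): name is "scene" or "top" or "wrist"; returns a dict with "image" (420x560x3 uint8, blue, green, red), "depth" (420x560 float32, m along the optical axis (not along the pixel's ray), 0 where there is no reading), "camera_matrix" (3x3 intrinsics, pixels), "k1" (the pictures are not rectified: a ray, as slopes to the right and down, at radius r is drawn at 1 + k1 r^2 times it, then the intrinsics apply), "R" (3x3) and "t" (3): a world point X has camera coordinates R X + t. Camera axes: x right, y down, z forward; pixel columns grow to the right and rows downward; lengths in m; the calibration is good to about 2 mm. A picture is of the moment at which its call begins.
- robot.close_job(): hands the job in; it is judged then, once.
The state is a dict: "time_s": time; "joint_pos": joint angles; "qvel": joint speeds; "tau": joint torques, N m; "tool_pos": TCP position; "tcp_rot": TCP orientation; "ft_force": force on the tool from outside, world axes, zero at the start; "wrist_torque": the same for the moment, N m; "opening": opening from 0.0 (shut) to 1.0 (fully open); "gripper_force": force on a finger pad.
Only numpy, scipy, OpenCV 4.12 (cv2) and the standard library are available. Lean on these libraries where they do the work, as an engineer would, in place of code of your own. Each camera call takes 0.05 s, during which the arm holds its last target. There are 200 camera calls.

## Working session

There is one attempt and no reset: what is moved stays moved. The work goes in short steps, Python scripts to look and compute and a shell command to move; the robot and the scene stay as the last step left them, time stands still between calls to the robot, and variables do not carry over. Pictures are saved under pics/ and viewed, at most 10 in all, crops included, and the job is handed in when it is done.

```bash
ls; mkdir -p pics; cat > h.py <<'E'
import numpy as np, cv2
from plant import sensors, cams, robot
def cap(n,save=None):
    c=cams.capture(n)
    if save: cv2.imwrite('pics/'+save,c['image'])
    np.savez('/tmp/'+n+'.npz',**c); return c
def load(n): return dict(np.load('/tmp/'+n+'.npz'))
def ray(c,u,v):
    K=c['camera_matrix'];x=(u-K[0,2])/K[0,0];y=(v-K[1,2])/K[1,1]
    d=np.array([x,y]);s=d.copy()
    for _ in range(20): s=d/(1+float(c['k1'])*(s@s))
    return np.array([s[0],s[1],1.])
def atz(c,u,v,z):
    R,t=c['R'],c['t'];o=-R.T@t;d=R.T@ray(c,u,v);return o+d*(z-o[2])/d[2]
def atd(c,u,v):
    d=c['depth'][int(round(v)),int(round(u))];return c['R'].T@(ray(c,u,v)*d-c['t'])
def cloud(c):
    K=c['camera_matrix'];h,w=c['depth'].shape
    v,u=np.mgrid[:h,:w];d=np.stack([(u-K[0,2])/K[0,0],(v-K[1,2])/K[1,1]],-1);s=d.copy()
    for _ in range(20): s=d/(1+float(c['k1'])*(s**2).sum(-1,keepdims=True))
    P=np.concatenate([s,np.ones((h,w,1))],-1)*c['depth'][...,None]
    return (P-c['t'])@c['R']
def proj(c,X):
    p=c['R']@np.asarray(X)+c['t'];s=p[:2]/p[2];s=s*(1+float(c['k1'])*(s@s));K=c['camera_matrix']
    return K[0,0]*s[0]+K[0,2],K[1,1]*s[1]+K[1,2]
def st():
    s=sensors.read_state();print('t',s['time_s'],'tcp',np.round(s['tool_pos'],4),'rpy',np.round(s['tcp_rot'],3),'q',np.round(s['joint_pos'],3),'F',np.round(s['ft_force'],1),'op',s['opening'],'g',s['gripper_force']);return s
E
python3 - <<'E'
from h import *
a=cap('top');b=cap('scene')
cv2.imwrite('pics/top.png',cv2.resize(a['image'],(800,600)));cv2.imwrite('pics/scene.png',cv2.resize(b['image'],(800,600)))
for c in(a,b):print(c['camera_matrix'][0,0],c['k1'],-c['R'].T@c['t'],c['R'].round(2).tolist())
s=st();print(s['tcp_rot'])
E
```

```text
pics
396.22350757940336 -0.008882469627230377 [0.36810427 0.07959526 1.09491339] [[0.02, -1.0, 0.01], [-0.99, -0.03, -0.12], [0.12, -0.0, -0.99]]
402.47193735112774 -0.04943013716934972 [1.46088471 0.02614761 0.92399152] [[0.08, 1.0, -0.01], [0.66, -0.07, -0.75], [-0.75, 0.05, -0.66]]
t 0.1 tcp [ 0.2152 -0.5327  0.2047] rpy [-3.14  -0.     0.384] q [-1.308  0.277  1.506 -0.     1.361 -0.121] F [-0.2  0.2  0.7] op 0.9985439141102876 g 0.0
[-3.13994734e+00 -1.92720310e-04  3.83856796e-01]
```

View pics/top.png

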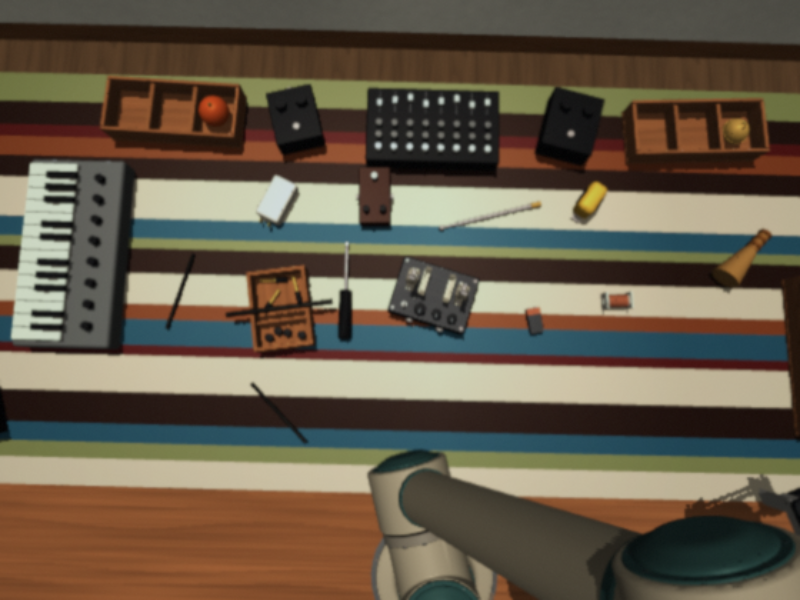

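View pics/scene.png

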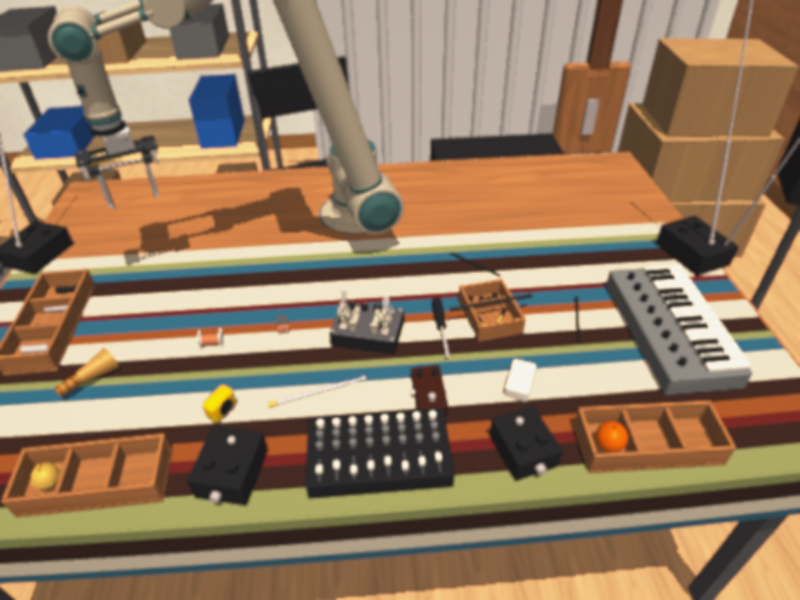

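The top view shows the tray with a dark rod at (280,308), the receiver at (435,295), the coil at (616,301), the battery at (534,320) and the screwdriver at (346,300). There are three dark rods: (226–332,308) lying across the tray, (181,290) loose on the left, and (279,412) loose in front. The one across the tray fits. I'll confirm it in an enlarged crop.

```bash
python3 - <<'E'
from h import *
a=load('top');im=a['image'][165:255,155:450]
cv2.imwrite('pics/crop.png',cv2.resize(im,(796,243),interpolation=cv2.INTER_CUBIC))
P=cloud(a)
S=1/1.42857
# rod ends at z .041; loose rods z=.005
for n,(p,q),z in(('tray',((226,316),(332,302)),.041),('L',((168,327),(193,255)),.005),('F',((252,384),(306,441)),.005)):
    A=atz(a,p[0]*S,p[1]*S,z);B=atz(a,q[0]*S,q[1]*S,z);print(n,A.round(3),B.round(3),np.linalg.norm(A-B).round(3))
# receiver: cloud points at lid height
for n,(u0,v0,u1,v1),z0,z1 in(('recv',(270,175,340,236),.035,.048),('coil',(418,200,446,222),.008,.04),('tray',(170,183,222,250),.038,.05),('lev',(270,175,340,236),.1,.14),('batt',(365,212,383,236),.01,.03)):
    Q=P[v0:v1,u0:u1].reshape(-1,3);Q=Q[(Q[:,2]>z0)&(Q[:,2]<z1)]
    if len(Q)<5: print(n,len(Q));continue
    r=cv2.minAreaRect(Q[:,:2].astype(np.float32)*1000);print(n,len(Q),r,Q[:,2].mean())
E
```

```text
tray [0.466 0.398 0.041] [0.498 0.201 0.041] 0.199
L [0.446 0.519 0.005] [0.588 0.481 0.005] 0.147
F [0.341 0.351 0.005] [0.237 0.244 0.005] 0.149
recv 1741 ((519.571533203125, 11.378944396972656), (149.82992553710938, 110.32762145996094), 74.0213394165039) 0.04249916181395914
coil 222 ((519.6009521484375, -343.60626220703125), (31.981082916259766, 52.08036804199219), 3.0297818183898926) 0.025175079257445217
tray 713 ((486.0802307128906, 298.3526611328125), (150.42706298828125, 136.57167053222656), 9.152321815490723) 0.04443673588568469
lev 31 ((529.7935180664062, 8.262622833251953), (107.06134033203125, 17.325254440307617), 74.41545104980469) 0.11763425193790944
batt 179 ((478.42938232421875, -185.6220703125), (50.24296188354492, 27.038589477539062), 12.8434476852417) 0.01690330365822913
```

View pics/crop.png

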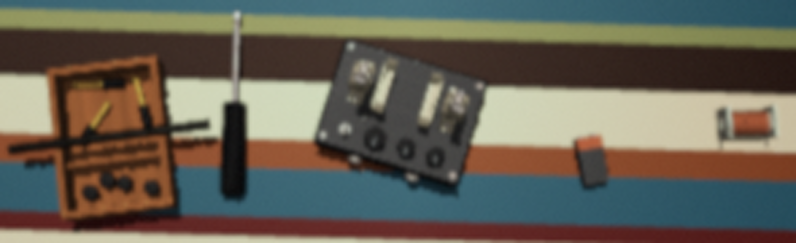

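The crop confirms the tray rod: it measures 199 mm, while the loose ones are about 148 mm. The receiver (110x150), coil (32x52) and tray fits all match the given sizes. Next I go above the coil.

```bash
cat >> h.py <<'E'
RC=np.array([.5196,.0114]);RY=-.279
def W(x,y):
    c,s=np.cos(RY),np.sin(RY);return RC+np.array([c*x-s*y,s*x+c*y])
def go(x,y,z,psi,p0=None,psi0=None):
    s=sensors.read_state();p=np.array(s['tool_pos']) if p0 is None else np.array(p0);y0=s['tcp_rot'][2] if psi0 is None else psi0
    d=np.array([x,y,z])-p
    c,n=np.cos(psi),np.sin(psi)
    print('turn shares',round(-np.degrees(psi-y0)/10,3),'then shares',np.round(np.array([c*d[0]+n*d[1],n*d[0]-c*d[1],-d[2]])/.04,3))
E
python3 -m handwheel '[0,0,0,-0.888,0,0,0,-0.888,0,0,0,-0.888,0,0,0,-0.888,0,0,0,-0.888,0,0,0,-0.888,0,0,0,-0.888,0,0,0,-0.888,0.43,0.785,0,0,0.43,0.785,0,0,0.43,0.785,0,0,0.43,0.785,0,0,0.43,0.785,0,0,0.43,0.785,0,0,0.43,0.785,0,0,0.43,0.785,0,0,0.43,0.785,0,0,0.43,0.785,0,0]' -1
python3 - <<'E'
from h import *
st();c=cap('wrist','w1.png');P=cloud(c)
print(-c['R'].T@c['t'],c['R'].round(2).tolist())
Q=P.reshape(-1,3);Q=Q[(Q[:,2]>.008)&(Q[:,2]<.04)&(abs(Q[:,0]-.52)<.05)&(abs(Q[:,1]+.344)<.05)]
print(len(Q),cv2.minAreaRect(Q[:,:2].astype(np.float32)*1000),Q[:,2].max())
go(.5196,-.3436,.002,1.624)
E
```

```text
time_s: 2.35
tool_pos: [0.5205, -0.344, 0.205]
tcp_rot: [-3.141, -0.001, 1.624]
ft_force: [0.5, -0.6, 0.4]
opening: 1.001
gripper_force: 0.0
t 2.35 tcp [ 0.5205 -0.344   0.205 ] rpy [-3.141e+00 -1.000e-03  1.624e+00] q [-0.695  0.351  1.396 -0.     1.396 -0.748] F [ 0.5 -0.6  0.4] op 1.0011897617992371 g 0.0
[ 0.51624746 -0.26264679  0.3841286 ] [[1.0, 0.05, -0.0], [0.05, -0.96, 0.28], [0.01, -0.28, -0.96]]
1142 ((516.6693115234375, -342.0646057128906), (31.940933227539062, 50.11516571044922), 3.1964147090911865) 0.03423977546457711
turn shares 0.012 then shares [-0.052 -0.126  5.069]
```

View pics/w1.png

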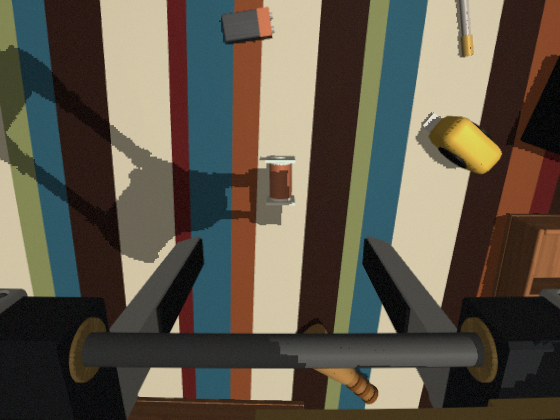

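The wrist view shows the coil at (280,180), upright on its flat, between the fingertips, with the battery at (247,25). Descend and grip the winding.

```bash
python3 -m handwheel '[0.033,-0.061,0.8,0,0,0,0.8,0,0,0,0.8,0,0,0,0.8,0,0,0,0.8,0,0,0,0.6,0,0,0,0.3,0,0,0,0.15,0,0,0,0,0]' -1
python3 -m handwheel '[0,0,0,0,0,0,0,0,0,0,0,0,0,0,0,0,0,0,0,0,0,0,0,0]' 1 15
python3 -m handwheel '[0,0,0,0,0,0,0,0,0,0,-0.5,0,0,0,-1,0,0,0,-1,0,0,0,-1,0,0,0,-1,0,0,0,0,0]' 1 15
```

```text
time_s: 3.52
tool_pos: [0.5175, -0.3439, 0.0037]
tcp_rot: [3.141, 0.0, 1.624]
ft_force: [0.5, -0.2, -0.1]
opening: 1.0
gripper_force: 0.0
time_s: 4.28
tool_pos: [0.5173, -0.3437, 0.0035]
tcp_rot: [-3.142, 0.0, 1.624]
ft_force: [0.1, 0.0, 0.2]
opening: 0.398
gripper_force: 0.0
time_s: 5.28
tool_pos: [0.519, -0.345, 0.187]
tcp_rot: [3.136, 0.005, 1.624]
ft_force: [0.2, -0.2, -1.1]
opening: 0.252
gripper_force: 15.0
```

```bash
python3 - <<'E'
from h import *
go(.51,-.13,.205,1.292)
E
```

```text
turn shares 1.901 then shares [ 5.106 -1.695 -0.45 ]
```

```bash
python3 -m handwheel '[0,0,-0.45,0.634,0,0,0,0.634,0,0,0,0.634,0.73,-0.242,0,0,0.73,-0.242,0,0,0.73,-0.242,0,0,0.73,-0.242,0,0,0.73,-0.242,0,0,0.73,-0.242,0,0,0.73,-0.242,0,0,0,0,0,0,0,0,0,0]'
python3 - <<'E'
from h import *
s=st();c=cap('wrist');P=cloud(c);Q0=P.reshape(-1,3)
cv2.imwrite('pics/w2.png',c['image'][:330])
Q=Q0[(Q0[:,2]>.036)&(Q0[:,2]<.048)&(abs(Q0[:,0]-.52)<.09)&(abs(Q0[:,1]-.01)<.1)]
print('lid',len(Q),cv2.minAreaRect(Q[:,:2].astype(np.float32)*1000),np.median(Q[:,2]))
# coil points, tool frame
psi=s['tcp_rot'][2];tx=np.array([np.cos(psi),np.sin(psi),0]);ty=np.array([np.sin(psi),-np.cos(psi),0])
D=Q0-s['tool_pos'];a=D@tx;b=D@ty
m=(abs(a)<.045)&(abs(b)<.022)&(D[:,2]<.04)&(D[:,2]>-.02)
np.save('/tmp/coil.npy',np.c_[a,b,D[:,2]][m]);A=np.c_[a,b,D[:,2]][m]
print('coil',len(A),np.percentile(A,[0,2,50,98,100],axis=0).round(4).tolist())
E
```

```text
time_s: 6.78
tool_pos: [0.5081, -0.1289, 0.2004]
tcp_rot: [-3.14, 0.001, 1.292]
ft_force: [0.3, -0.4, 0.2]
opening: 0.251
gripper_force: 15.0
t 6.775 tcp [ 0.5081 -0.1289  0.2004] rpy [-3.140e+00  1.000e-03  1.292e+00] q [-3.810e-01  2.030e-01  1.618e+00 -1.000e-03  1.322e+00 -1.020e-01] F [ 0.3 -0.4  0.2] op 0.2508878035584821 g 14.998967590508983
lid 10152 ((511.7293395996094, -5.692222595214844), (112.6832504272461, 110.13660430908203), 74.05169677734375) 0.04193810646242025
coil 6876 [[-0.0246, -0.022, -0.0038], [-0.0225, -0.0196, 0.001], [0.009, 0.0001, 0.0234], [0.0263, 0.0196, 0.0373], [0.0268, 0.022, 0.04]]
```

View pics/w2.png

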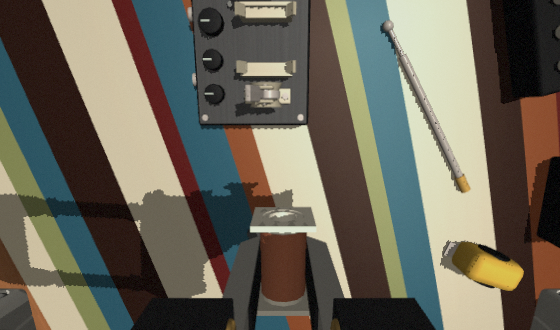

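The wrist view shows the coil held squarely at (283,255) and the receiver partly cut off, with its near edge at row 125, bracket at (268,95) and saddle ribs at (265,68) and (265,10). I'll move closer and measure the coil and the saddle with the same camera.

```bash
python3 -m handwheel '[0.7,0,0,0,0.7,0,0,0,0,0,0,0,0,0,0,0]'
cat > m.py <<'E'
from h import *
s=st();c=cap('wrist');P=cloud(c);Q0=P.reshape(-1,3)
cv2.imwrite('pics/w3.png',c['image'])
np.save('/tmp/st.npy',np.r_[s['tool_pos'],s['tcp_rot']])
Q=Q0[(Q0[:,2]>.038)&(Q0[:,2]<.046)&(abs(Q0[:,0]-.52)<.1)&(abs(Q0[:,1]-.01)<.11)]
r=cv2.minAreaRect(Q[:,:2].astype(np.float32)*1000);print('lid',len(Q),r,np.median(Q[:,2]))
psi=s['tcp_rot'][2];tx=np.array([np.cos(psi),np.sin(psi),0]);ty=np.array([np.sin(psi),-np.cos(psi),0])
D=Q0-s['tool_pos'];a=D@tx;b=D@ty
T=np.c_[a,b,D[:,2]]
m=(a>.018)&(a<.03)&(abs(b)<.025)&(T[:,2]<.045)&(T[:,2]>-.02);A=T[m]
print('flange z',np.percentile(A[:,2],[1,50,99]).round(4),'a',np.percentile(A[:,0],[1,50,99]).round(4))
for z in(0.01,.015,.02,.025,.03):
    B=A[abs(A[:,2]-z)<.0025];
    if len(B)>9: print(z,np.percentile(B[:,1],[0,2,98,100]).round(4),len(B))
lo=RC;e=np.array([np.cos(RY),np.sin(RY)]);f=np.array([-e[1],e[0]])
X=(Q0[:,:2]-W(15,0)*0-W(.015,0))@np.c_[e,f]
for z0,z1 in((.054,.062),(.062,.075),(.075,.095),(.1,.13)):
    m=(Q0[:,2]>z0)&(Q0[:,2]<z1)&(abs(X[:,0])<.05)&(abs(X[:,1])<.07)
    H,ye,xe=np.histogram2d(X[m,1],X[m,0],bins=[np.arange(-.07,.071,.005),np.arange(-.04,.041,.005)])
    print('z',z0,z1,len(X[m]));
    for i in np.nonzero(H.sum(1))[0]: 
        mm=m&(X[:,1]>=ye[i])&(X[:,1]<ye[i+1]);print('  y %.3f n %d x %s z %.3f'%(ye[i],mm.sum(),np.percentile(X[mm,0],[1,50,99]).round(4),np.median(Q0[mm,2])))
E
python3 m.py
```

```text
time_s: 7.32
tool_pos: [0.5238, -0.0759, 0.2012]
tcp_rot: [-3.141, 0.001, 1.291]
ft_force: [0.3, -0.6, -0.8]
opening: 0.255
gripper_force: 15.0
t 7.325 tcp [ 0.5238 -0.0759  0.2012] rpy [-3.141e+00  1.000e-03  1.291e+00] q [-2.750e-01  2.100e-01  1.607e+00 -1.000e-03  1.325e+00  5.000e-03] F [ 0.3 -0.6 -0.8] op 0.25519445331809326 g 14.998958159121685
lid 12292 ((516.9680786132812, 12.459320068359375), (148.8350067138672, 109.24630737304688), 73.95670318603516) 0.04190622590632405
flange z [-0.0028  0.0213  0.0293] a [0.0182 0.0257 0.0265]
0.01 [-0.0161 -0.0155  0.0153  0.0157] 126
0.015 [-0.0162 -0.0159  0.015   0.0157] 108
0.02 [-0.016  -0.0156  0.015   0.0157] 222
0.025 [-0.0161 -0.015   0.0149  0.0157] 425
0.03 [-0.0159 -0.0153  0.0151  0.0157] 390
z 0.054 0.062 1190
  y -0.030 n 107 x [-0.0236 -0.0022  0.0188] z 0.058
  y -0.025 n 198 x [-0.0491 -0.004   0.014 ] z 0.058
  y -0.020 n 152 x [-0.0498 -0.0087  0.0173] z 0.057
  y 0.015 n 166 x [-0.0498 -0.0107  0.014 ] z 0.058
  y 0.020 n 242 x [-0.0495 -0.007   0.014 ] z 0.058
  y 0.025 n 135 x [-0.049  -0.0033  0.0152] z 0.058
z 0
[... 829 characters left out ...]
88] z 0.093
  y -0.045 n 81 x [-0.014   0.0034  0.0087] z 0.083
  y -0.040 n 123 x [-0.0158 -0.0025  0.0095] z 0.086
  y 0.035 n 135 x [-0.0153 -0.0022  0.0103] z 0.085
  y 0.040 n 116 x [-0.0137  0.0013  0.0088] z 0.086
  y 0.045 n 24 x [-0.013   0.008   0.0091] z 0.093
  y 0.050 n 52 x [-0.0047  0.0042  0.0094] z 0.084
  y 0.055 n 55 x [-0.007   0.0026  0.0106] z 0.086
z 0.1 0.13 542
  y -0.055 n 43 x [-0.015  -0.01   -0.0053] z 0.120
  y -0.050 n 101 x [-0.0149 -0.0099 -0.0046] z 0.119
  y -0.045 n 88 x [-0.0147 -0.0103 -0.0052] z 0.118
  y 0.040 n 112 x [-0.0159 -0.0107 -0.0055] z 0.119
  y 0.045 n 139 x [-0.0158 -0.0104 -0.0022] z 0.119
  y 0.050 n 59 x [-0.0157 -0.011  -0.0063] z 0.121
```

View pics/w3.png

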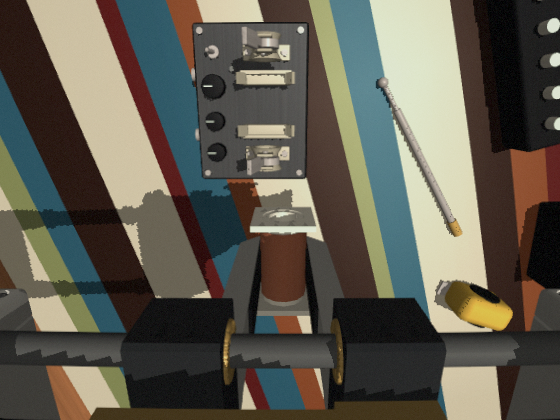

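Both cameras now give consistent numbers. By the wrist camera the receiver is at (0.5170,0.0125), yaw -0.280, and the coil is centred between the fingers, 1.6 mm forward. The picture shows the saddle ribs at (265,78) and (265,131), with the space between them open down to the lid.

```bash
sed -i 's/^RC=.*/RC=np.array([.5170,.0125]);RY=-.280/' h.py; python3 - <<'E'
from h import *
m=W(.015,0);print(m);go(m[0]-.0016*.2756,m[1]-.0016*.9613,.12,1.291)
E
```

```text
[0.53141583 0.00835467]
turn shares -0.002 then shares [ 2.038 -0.397  2.031]
```

```bash
python3 -m handwheel '[0.6,-0.1,0,0,0.6,-0.1,0,0,0.5,-0.1,0,0,0.338,-0.097,0.4,0,0,0,0.8,0,0,0,0.6,0,0,0,0.23,0,0,0,0,0,0,0,0,0,0,0,0,0]'
python3 - <<'E'
from h import *
st();m=W(.015,0);go(m[0]-.0016*.2756,m[1]-.0016*.9613,.062,1.291);st()
c=cap('top');cv2.imwrite('pics/t2.png',cv2.resize(c['image'][160:250,255:365],(660,540)))
E
```

```text
time_s: 8.62
tool_pos: [0.5318, 0.0079, 0.1212]
tcp_rot: [3.14, -0.0, 1.292]
ft_force: [-0.2, -0.8, -0.5]
opening: 0.253
gripper_force: 15.0
t 8.625 tcp [0.5318 0.0079 0.1212] rpy [ 3.14  -0.     1.292] q [-0.116  0.273  1.731 -0.     1.135  0.163] F [-0.2 -0.8 -0.5] op 0.25338077646717083 g 14.999005829449743
turn shares 0.003 then shares [-0.032 -0.012  1.48 ]
t 8.625 tcp [0.5318 0.0079 0.1212] rpy [ 3.14  -0.     1.292] q [-0.116  0.273  1.731 -0.     1.135  0.163] F [-0.2 -0.8 -0.5] op 0.25338077646717083 g 14.999005829449743
```

```bash
python3 -m handwheel '[-0.03,-0.01,0.4,0,0,0,0.4,0,0,0,0.3,0,0,0,0.2,0,0,0,0.15,0,0,0,0,0,0,0,0,0]'
```

```text
time_s: 9.55
tool_pos: [0.5306, 0.0069, 0.0626]
tcp_rot: [3.141, 0.0, 1.292]
ft_force: [0.5, -0.4, 0.0]
opening: 0.253
gripper_force: 15.0
```

```bash
python3 -m handwheel '[0,0,0.03,0,0,0,0,0]'
python3 -m handwheel '[0,0,0,0,0,0,0,0,0,0,0,0]' 0.1
python3 -m handwheel '[0,0,-0.4,0,0,0,-1,0,0,0,-1,0,0,0,-1,0,-0.5,0,-0.3,0,-1,0,0,0,0,0,0,0,0,0,0,0]'
python3 - <<'E'
from h import *
s=st();c=cap('wrist');Q0=cloud(c).reshape(-1,3);cv2.imwrite('pics/w4.png',cv2.resize(c['image'][:260,130:430],(780,676))[:600])
e=np.array([np.cos(RY),np.sin(RY)]);f=np.array([-e[1],e[0]])
X=(Q0[:,:2]-W(.015,0))@np.c_[e,f]
m=(Q0[:,2]>.078)&(Q0[:,2]<.096)&(abs(X[:,0])<.025)&(abs(X[:,1])<.031)
A=np.c_[X,Q0[:,2]][m];print(len(A),np.percentile(A,[0,1,50,99,100],axis=0).round(4).tolist())
for lo,hi in((-.03,-.018),(.018,.03)):
    B=A[(A[:,1]>lo)&(A[:,1]<hi)&(A[:,2]>.086)];print(len(B),np.percentile(B,[0,2,50,98,100],axis=0).round(4).tolist())
E
```

```text
time_s: 9.8
tool_pos: [0.5308, 0.007, 0.0614]
tcp_rot: [3.14, -0.0, 1.292]
ft_force: [1.0, 0.1, 2.0]
opening: 0.251
gripper_force: 15.0
time_s: 10.18
tool_pos: [0.5303, 0.007, 0.061]
tcp_rot: [-3.141, 0.0, 1.292]
ft_force: [-0.6, -0.6, 0.6]
opening: 0.449
gripper_force: 0.0
time_s: 11.18
tool_pos: [0.5138, -0.0503, 0.2089]
tcp_rot: [-3.141, -0.001, 1.291]
ft_force: [-0.8, 0.4, 0.0]
opening: 0.451
gripper_force: 0.0
t 11.175 tcp [ 0.5138 -0.0503  0.2089] rpy [-3.141e+00 -1.000e-03  1.291e+00] q [-2.330e-01  1.850e-01  1.620e+00  1.000e-03  1.337e+00  4.700e-02] F [-0.8  0.4  0. ] op 0.45091227571844955 g 0.0
1526 [[-0.0163, -0.025, 0.078], [-0.0151, -0.0247, 0.0786], [-0.0008, -0.0003, 0.0851], [0.0139, 0.0237, 0.0909], [0.0155, 0.0237, 0.092]]
148 [[-0.0161, -0.025, 0.0861], [-0.016, -0.0248, 0.0863], [-0.0003, -0.023, 0.0895], [0.0155, -0.0197, 0.0912], [0.0155, -0.0189, 0.092]]
138 [[-0.0163, 0.0187, 0.086], [-0.0163, 0.0195, 0.0862], [-0.0021, 0.0229, 0.09], [0.0141, 0.0237, 0.0913], [0.0147, 0.0237, 0.0918]]
```

The coil is seated: flange tops at 90 mm, centred to within half a millimetre. Next I go over to the tray to measure the rod.

```bash
python3 - <<'E'
from h import *
go(.485,.23,.205,1.732)
E
```

```text
turn shares -2.522 then shares [7.026 0.412 0.097]
```

```bash
python3 -m handwheel '[0,0,0,-0.84,0,0,0,-0.84,0,0,0,-0.84,0.88,0.05,0,0,0.88,0.05,0,0,0.88,0.05,0,0,0.88,0.05,0,0,0.88,0.05,0,0,0.88,0.05,0,0,0.88,0.05,0,0,0.88,0.05,0,0,0,0,0,0,0,0,0,0]'
cat > rod.py <<'E'
from h import *
def line(A):
    d=cv2.fitLine(A[:,:2].astype(np.float32),cv2.DIST_HUBER,0,.001,.001).ravel();v=d[:2]*np.sign(d[3-2]) if d[1]!=0 else d[:2]
    if v[1]<0:v=-v
    o=d[2:];u=(A[:,:2]-o)@v
    return o,v,u
if __name__=='__main__':
    s=st();c=cap('wrist','w5.png');P=cloud(c);g=c['image'].max(-1)
    Q0=P.reshape(-1,3);m0=np.array([.4795,.300]);an=1.732;v=np.array([np.cos(an),np.sin(an)]);n=np.array([-v[1],v[0]])
    X=(Q0[:,:2]-m0)@np.c_[v,n]
    m=(Q0[:,2]>.034)&(Q0[:,2]<.052)&(abs(X[:,0])<.115)&(abs(X[:,1])<.012)&((abs(X[:,0])>.06))
    A=Q0[m];o,v,u=line(A)
    m=(Q0[:,2]>.030)&(abs((Q0[:,:2]-o)@np.array([-v[1],v[0]]))<.007)&(abs(X[:,0])<.115)
    u=(Q0[m][:,:2]-o)@v;print(len(A),'ang',np.arctan2(v[1],v[0]),'ends',np.percentile(u,[0,.5,99.5,100]).round(4),'len',np.ptp(u),'ztop',np.percentile(A[:,2],[50,95]))
    mid=o+v*(u.min()+u.max())/2;print('mid',mid.round(4),'grip',(mid+.08*v).round(4))
    g=mid+.08*v;go(g[0],g[1],.042-.017,np.arctan2(v[1],v[0]))
E
python3 rod.py
```

```text
time_s: 12.85
tool_pos: [0.4843, 0.2299, 0.2087]
tcp_rot: [-3.141, 0.001, 1.733]
ft_force: [-0.2, -0.8, -0.5]
opening: 0.45
gripper_force: 0.0
t 12.85 tcp [0.4843 0.2299 0.2087] rpy [-3.141e+00  1.000e-03  1.733e+00] q [ 3.140e-01  2.160e-01  1.580e+00 -1.000e-03  1.347e+00  1.520e-01] F [-0.2 -0.8 -0.5] op 0.449551604441386 g 0.0
823 ang 1.7244856 ends [-0.1167 -0.1133  0.0809  0.0833] len 0.20003288531631583 ztop [0.04483421 0.04651099]
mid [0.483  0.3012] grip [0.4708 0.3803]
turn shares 0.042 then shares [3.78  0.241 4.596]
```

View pics/w5.png

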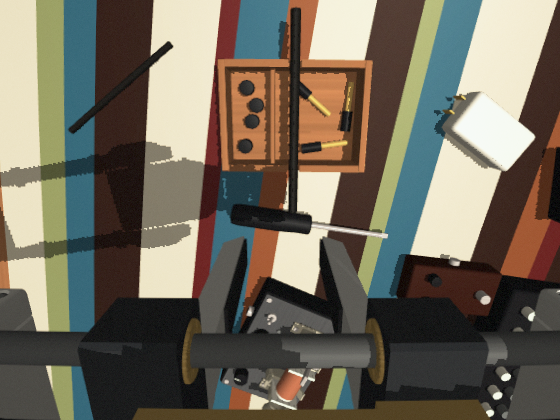

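The wrist view shows the rod from (296,10) to (293,212) across the tray, 200 mm long with its top at 46 mm. The screwdriver handle lies just past its near end. I grip the far free end, 80 mm from the rod's middle.

```bash
python3 -m handwheel '[0.76,0.048,0,0.04,0.76,0.048,0,0,0.76,0.048,0,0,0.75,0.048,0,0,0.75,0.049,0,0,0,0,0.8,0,0,0,0.8,0,0,0,0.8,0,0,0,0.8,0,0,0,0.5,0,0,0,0,0,0,0,0,0]'
python3 - <<'E'
from h import *
go(.4708,.3803,.022,1.7245)
E
```

```text
time_s: 14.4
tool_pos: [0.4717, 0.3805, 0.0619]
tcp_rot: [3.14, -0.0, 1.724]
ft_force: [0.2, -0.0, -0.5]
opening: 0.452
gripper_force: 0.0
turn shares -0.005 then shares [-0.002 -0.023  0.998]
```

```bash
python3 -m handwheel '[0,-0.02,0.5,0,0,0,0.35,0,0,0,0.15,0,0,0,0,0]'
python3 -m handwheel '[0,0,0,0,0,0,0,0,0,0,0,0,0,0,0,0,0,0,0,0]' 1 50
python3 -m handwheel '[0,0,-0.2,0,0,0,-0.6,0,0,0,-0.8,0,0,0,-0.8,0,0,0,-0.8,0,0,0,0,0,0,0,0,0]'
cat > rz.py <<'E'
from h import *
import sys
# rod line in tool frame from given camera
s=st();psi=s['tcp_rot'][2];tx=np.array([np.cos(psi),np.sin(psi),0]);ty=np.array([np.sin(psi),-np.cos(psi),0])
for cam in sys.argv[1:]:
    c=cap(cam);Q=cloud(c).reshape(-1,3);D=Q-s['tool_pos'];T=np.c_[D@tx,D@ty,D[:,2]]
    dark=c['image'].max(-1).ravel()<80
    A=T[(T[:,0]<.03)&(T[:,0]>-.2)&(abs(T[:,1])<.02)&(abs(T[:,2]-.019)<.035)]
    print(cam,len(A),'a range',np.percentile(A[:,0],[0,1,99,100]).round(4) if len(A) else '')
    for a in np.arange(-.195,.03,.02):
        B=A[(abs(A[:,0]-a)<.006)]
        if len(B)>5: print('  a %.3f n %d b %s z %s'%(a,len(B),np.percentile(B[:,1],[2,50,98]).round(4),np.percentile(B[:,2],[5,50,95]).round(4)))
E
python3 rz.py top scene
```

```text
time_s: 14.9
tool_pos: [0.4699, 0.3806, 0.0209]
tcp_rot: [-3.141, 0.0, 1.725]
ft_force: [-0.1, 0.5, 0.9]
opening: 0.451
gripper_force: 0.0
time_s: 15.52
tool_pos: [0.4701, 0.3808, 0.0212]
tcp_rot: [3.141, -0.0, 1.725]
ft_force: [1.0, 0.4, 0.7]
opening: 0.091
gripper_force: 50.0
time_s: 16.4
tool_pos: [0.469, 0.3801, 0.1479]
tcp_rot: [-3.14, 0.001, 1.725]
ft_force: [1.2, 0.4, -1.1]
opening: 0.091
gripper_force: 50.0
t 16.4 tcp [0.469  0.3801 0.1479] rpy [-3.140e+00  1.000e-03  1.725e+00] q [ 0.566  0.356  1.532 -0.     1.255  0.412] F [ 1.2  0.4 -1.1] op 0.09117936925628585 g 49.99634563922882
top 342 a range [-0.1822 -0.1806 -0.0097 -0.0025]
  a -0.175 n 21 b [-0.0018  0.0022  0.0064] z [0.0196 0.0216 0.0246]
  a -0.155 n 21 b [-0.0017  0.0014  0.0065] z [0.0197 0.0219 0.0272]
  a -0.135 n 20 b [-0.0023  0.0016  0.0061] z [0.0204 0.0225 0.025 ]
  a -0.115 n 23 b [-0.0026  0.0016  0.007 ] z [0.0191 0.0226 0.0261]
  a -0.095 n 22 b [-0.0022  0.0016  0.0071] z [0.0185 0.0229 0.0253]
  a -0.075 n 21 b [-0.0026  0.0017  0.0073] z [0.0187 0.0231 0.0259]
  a -0.055 n 22 b [-0.0028  0.0015  
[... 208 characters left out ...]
.0088  0.0198]
  a -0.175 n 12 b [-0.0027  0.0012  0.0054] z [0.0135 0.0189 0.0214]
  a -0.155 n 14 b [-0.0048  0.0019  0.0067] z [0.0148 0.0189 0.0222]
  a -0.135 n 12 b [-0.0029  0.0018  0.0076] z [0.0153 0.0198 0.022 ]
  a -0.115 n 11 b [-0.0023  0.001   0.0048] z [0.0124 0.0191 0.0218]
  a -0.095 n 13 b [-0.0042  0.0023  0.0054] z [0.0151 0.0205 0.0223]
  a -0.075 n 11 b [-0.0027  0.0006  0.0064] z [0.0142 0.0205 0.0236]
  a -0.055 n 11 b [-0.0014  0.0026  0.0063] z [0.0171 0.0202 0.0255]
  a -0.035 n 11 b [-0.0046  0.0009  0.0054] z [0.0162 0.0211 0.0239]
  a -0.015 n 31 b [-0.015   0.0032  0.0163] z [0.007  0.0236 0.0459]
  a 0.005 n 28 b [0.0128 0.0154 0.0178] z [0.01   0.0278 0.0448]
```

The rod is gripped with little droop, about 2.7 mm at the far tip, and its axis is 19.7 mm above the TCP. Turn it to the receiver's axis, then move in front of the left eyelet.

```bash
python3 - <<'E'
from h import *
p=W(.015,.259);print(p);go(p[0],p[1],.148,1.291)
E
```

```text
[0.60299194 0.25726802]
turn shares 2.484 then shares [-2.021  4.071 -0.02 ]
```

```bash
python3 -m handwheel '[0,0,0,0.3,0,0,0,0.7,0,0,0,0.7,0,0,0,0.5,0,0,0,0.284,-0.2,0.4,0,0,-0.32,0.65,0,0,-0.35,0.75,0,0,-0.35,0.75,0,0,-0.35,0.75,0,0,-0.3,0.5,0,0,-0.151,0.271,0,0,0,0,0,0,0,0,0,0]'
python3 - <<'E'
from h import *
p=W(.015,.259);go(p[0],p[1],.0568,1.291)
E
```

```text
time_s: 18.25
tool_pos: [0.6033, 0.2586, 0.149]
tcp_rot: [-3.141, -0.0, 1.292]
ft_force: [0.1, -0.5, -0.9]
opening: 0.092
gripper_force: 50.0
turn shares 0.004 then shares [-3.500e-02  2.000e-03  2.305e+00]
```

```bash
python3 -m handwheel '[0,0,0.3,0,0,0,0.7,0,0,0,0.7,0,0,0,0.5,0,-0.03,0,0.1,0,0,0,0,0,0,0,0,0]'
python3 rz.py top; python3 - <<'E'
from h import *
st();c=load('top')
# same-camera comparison in receiver frame: rod x centre, bracket/coil x centre
e=np.array([np.cos(RY),np.sin(RY)]);f=np.array([-e[1],e[0]]);Q=cloud(c).reshape(-1,3)
X=(Q[:,:2]-W(.015,0))@np.c_[e,f]
for n,y0,y1,z0,z1 in(('rod',.085,.15,.06,.09),('rod2',.15,.22,.06,.09),('coilflange',-.026,.026,.084,.095),('lid',-.076,.076,.039,.046)):
    m=(X[:,1]>y0)&(X[:,1]<y1)&(Q[:,2]>z0)&(Q[:,2]<z1)&(abs(X[:,0])<(.02 if n!='lid' else .09))
    print(n,m.sum(),np.percentile(X[m,0],[2,50,98]).round(4),np.percentile(Q[m,2],[50,90]).round(4))
    if n=='lid': print(cv2.minAreaRect(Q[m][:,:2].astype(np.float32)*1000))
p=W(.015,.259);go(p[0],p[1],.0568,1.291)
E
```

```text
time_s: 19.12
tool_pos: [0.6044, 0.2572, 0.0581]
tcp_rot: [3.14, -0.001, 1.291]
ft_force: [-0.9, 0.2, -0.9]
opening: 0.09
gripper_force: 50.0
t 19.125 tcp [0.6044 0.2572 0.0581] rpy [ 3.140e+00 -1.000e-03  1.291e+00] q [ 0.296  0.5    1.531 -0.     1.109  0.576] F [-0.9  0.2 -0.9] op 0.08989655109335633 g 49.99655842781067
top 249 a range [-0.1993 -0.1981 -0.0406 -0.0377]
  a -0.195 n 32 b [-0.0189 -0.0035  0.0188] z [-0.0156 -0.0146 -0.012 ]
  a -0.175 n 16 b [-0.0015  0.0021  0.0069] z [0.0195 0.0222 0.0262]
  a -0.155 n 17 b [-0.0017  0.0025  0.0068] z [0.0176 0.0221 0.0253]
  a -0.135 n 19 b [-0.0018  0.0018  0.008 ] z [0.0163 0.0216 0.0255]
  a -0.115 n 18 b [-0.0022  0.0018  0.0065] z [0.0186 0.0225 0.0243]
  a -0.095 n 15 b [-0.0022  0.0026  0.006 ] z [0.021  0.0239 0.0277]
  a -0.075 n 17 b [-0.0019  0.0013  0.0066] z [0.0203 0.0228 0.0254]
  a -0.055 n 18 b [-0.0021  0.002   0.0072] z [0.0193 0.0233 0.025 ]
t 19.175 tcp [0.6045 0.2571 0.0581] rpy [ 3.140e+00 -1.000e-03  1.291e+00] q [ 0.296  0.5    1.531 -0.     1.109  0.576] F [ 0.4  0.8 -0.4] op 0.09001876712388047 g 49.996617436409
rod 95 [-0.0006  0.0032  0.0092] [0.08  0.083]
rod2 100 [-0.0009  0.0034  0.009 ] [0.0812 0.084 ]
coilflange 128 [-0.0107  0.0018  0.0157] [0.0863 0.0904]
lid 1422 [-0.0651 -0.0228  0.0399] [0.0425 0.0449]
((519.2019653320312, 11.362266540527344), (149.48291015625, 109.96906280517578), 73.9366455078125)
turn shares 0.001 then shares [-0.007 -0.036  0.034]
```

The rod sits 1.4 mm too far in x, and both the camera and the TCP reading agree on that. Correct it and start threading.

```bash
python3 -m handwheel '[0,-0.036,0.034,0,0,0,0,0,-0.2,0,0,0,-0.2,0,0,0,-0.2,0,0,0,-0.2,0,0,0,-0.2,0,0,0,0,0,0,0]'
python3 - <<'E'
from h import *
p=W(.015,.219);go(p[0],p[1],.0568,1.291)
E
```

```text
time_s: 20.18
tool_pos: [0.5911, 0.218, 0.0557]
tcp_rot: [-3.142, 0.0, 1.29]
ft_force: [0.3, 0.6, -0.5]
opening: 0.089
gripper_force: 50.0
turn shares -0.005 then shares [ 0.024  0.014 -0.026]
```

```bash
python3 -m handwheel '[-0.2,0.006,-0.01,0,-0.2,0,0,0,-0.2,0,0,0,-0.2,0,0,0,-0.2,0,0,0,0,0,0,0]'
python3 - <<'E'
from h import *
p=W(.015,.179);go(p[0],p[1],.0564,1.291)
E
python3 -m handwheel '[-0.2,0,0,0,-0.2,0,0,0,-0.2,0,0,0,-0.2,0,0,0,0,0,0,0]'
python3 - <<'E'
from h import *
p=W(.015,.147);go(p[0],p[1],.0564,1.291)
E
```

```text
time_s: 20.92
tool_pos: [0.5803, 0.1796, 0.0561]
tcp_rot: [-3.142, 0.0, 1.29]
ft_force: [0.1, 1.1, -1.8]
opening: 0.09
gripper_force: 50.0
turn shares -0.005 then shares [ 0.023  0.008 -0.007]
time_s: 21.55
tool_pos: [0.5714, 0.1488, 0.0561]
tcp_rot: [-3.141, 0.0, 1.29]
ft_force: [-0.7, 0.6, -0.4]
opening: 0.092
gripper_force: 50.0
turn shares -0.005 then shares [ 0.023  0.009 -0.007]
```

```bash
python3 -m handwheel '[-0.2,0.006,0,0,-0.2,0,0,0,-0.2,0,0,0,-0.2,0,0,0,0,0,0,0]'
python3 -m handwheel '[-0.2,0,0,0,-0.2,0,0,0,-0.2,0,0,0,-0.2,0,0,0,-0.07,0,0,0,0,0,0,0,0,0,0,0]'
python3 - <<'E'
from h import *
st();p=W(.015,.081);go(p[0],p[1],.0555,1.291)
c=cap('top');Q=cloud(c).reshape(-1,3)
D=(Q[:,:2]-(W(.015,0)+[.0022,-.0011]));e=np.array([np.cos(RY),np.sin(RY)]);f=np.array([-e[1],e[0]]);X=D@np.c_[e,f]
m=(abs(X[:,0])<.006)&(Q[:,2]>.06)&(Q[:,2]<.09)&(abs(X[:,1])>.06)&(abs(X[:,1])<.13);
for sg in(-1,1):
    B=m&(X[:,1]*sg>0);print(sg,B.sum(),np.percentile(X[B,1],[0,2,50,98,100]).round(4),np.percentile(Q[B,2],[50,90]))
cv2.imwrite('pics/t3.png',cv2.resize(c['image'][160:250,255:375],(800,600),interpolation=cv2.INTER_CUBIC))
E
```

```text
time_s: 22.18
tool_pos: [0.5629, 0.118, 0.0561]
tcp_rot: [-3.142, 0.0, 1.29]
ft_force: [-0.2, -0.3, -1.6]
opening: 0.091
gripper_force: 50.0
time_s: 23.05
tool_pos: [0.5534, 0.0853, 0.056]
tcp_rot: [-3.142, 0.0, 1.291]
ft_force: [0.3, 0.0, -1.7]
opening: 0.088
gripper_force: 50.0
t 23.05 tcp [0.5534 0.0853 0.056 ] rpy [-3.142  0.     1.291] q [ 0.029  0.377  1.757 -0.     1.008  0.308] F [ 0.3  0.  -1.7] op 0.08845340159648345 g 49.9964439868927
turn shares 0.001 then shares [0.025 0.002 0.014]
-1 59 [-0.1004 -0.0996 -0.0807 -0.0617 -0.0605] [0.07761178 0.08032224]Traceback (most recent call last):
  File "<stdin>", line 7, in <module>
    return _quantile_unchecked(
        a, q, axis, out, overwrite_input, method, keepdims, weights)
    return _ureduce(a,
                    func=_quantile_ureduce_func,
    ...<5 lines>...
                    overwrite_input=overwrite_input,
                    method=method)
    r = func(a, **kwargs)
    result = _quantile(arr,
                       quantiles=q,
    ...<2 lines>...
                       out=out,
                       weights=wgt)
    slices_having_nans = np.isnan(arr[-1, ...])
                                  ~~~^^^^^^^^^
IndexError: index -1 is out of bounds for axis 0 with size 0
```

```bash
python3 -m handwheel '[0,0,0.04,0,0,0,0.03,0,0,0,0,0]'
python3 -m handwheel '[0,0,0,0,0,0,0,0,0,0,0,0]' 0.5
python3 -m handwheel '[0,0,-0.3,0,0,0,-0.8,0,0,0,-1,0,0,0,-1,0,0,0,-0.6,0,0,0,0,0,0,0,0,0]'
cat > ck.py <<'E'
from h import *
st()
c=cap('top');Q=cloud(c).reshape(-1,3)
D=(Q[:,:2]-(W(.015,0)+[.0022,-.0011]));e=np.array([np.cos(RY),np.sin(RY)]);f=np.array([-e[1],e[0]]);X=D@np.c_[e,f]
m=(abs(X[:,0])<.007)&(Q[:,2]>.055)&(Q[:,2]<.09)&(abs(X[:,1])>.06)&(abs(X[:,1])<.13)
for sg in(-1,1):
    B=m&(X[:,1]*sg>0);print(sg,B.sum(),np.percentile(X[B,1],[0,2,50,98,100]).round(4) if B.any() else'',np.percentile(Q[B,2],[50,90]) if B.any() else '')
for sg in(-1,1):
    B=(abs(X[:,1]-sg*.047)<.005)&(X[:,0]>-.04)&(X[:,0]<.06)&(Q[:,2]>.091)&(Q[:,2]<.135);A=np.c_[X[B,0],Q[B,2]]
    print('lever',sg,B.sum(),A[np.argsort(A[:,0])][::max(1,len(A)//8)].round(3).tolist())
cv2.imwrite('pics/t3.png',cv2.resize(c['image'][160:250,255:375],(800,600),interpolation=cv2.INTER_CUBIC))
E
python3 ck.py
```

```text
time_s: 23.48
tool_pos: [0.5535, 0.0853, 0.0532]
tcp_rot: [3.142, 0.0, 1.291]
ft_force: [-0.1, 0.4, -0.1]
opening: 0.094
gripper_force: 50.0
time_s: 23.85
tool_pos: [0.5536, 0.0852, 0.0534]
tcp_rot: [3.141, 0.0, 1.291]
ft_force: [-0.2, -0.0, -0.4]
opening: 0.253
gripper_force: 0.0
time_s: 24.72
tool_pos: [0.5527, 0.0852, 0.2006]
tcp_rot: [-3.14, 0.0, 1.291]
ft_force: [0.0, -0.2, -0.4]
opening: 0.25
gripper_force: 0.0
t 24.725 tcp [0.5527 0.0852 0.2006] rpy [-3.14   0.     1.291] q [ 0.029  0.256  1.546 -0.     1.341  0.308] F [ 0.  -0.2 -0.4] op 0.2500359830865288 g 0.0
-1 60 [-0.0999 -0.0998 -0.0807 -0.0609 -0.0601] [0.07626896 0.07894729]
1 0  
lever -1 13 [[-0.011, 0.127], [-0.01, 0.123], [-0.009, 0.125], [-0.007, 0.121], [-0.004, 0.11], [0.001, 0.099], [0.002, 0.097], [0.003, 0.1], [0.006, 0.098], [0.007, 0.097], [0.008, 0.099], [0.01, 0.096], [0.011, 0.098]]
lever 1 25 [[-0.013, 0.125], [-0.012, 0.124], [-0.009, 0.125], [-0.006, 0.115], [-0.001, 0.101], [0.001, 0.104], [0.004, 0.096], [0.007, 0.098], [0.009, 0.099]]
```

View pics/t3.png

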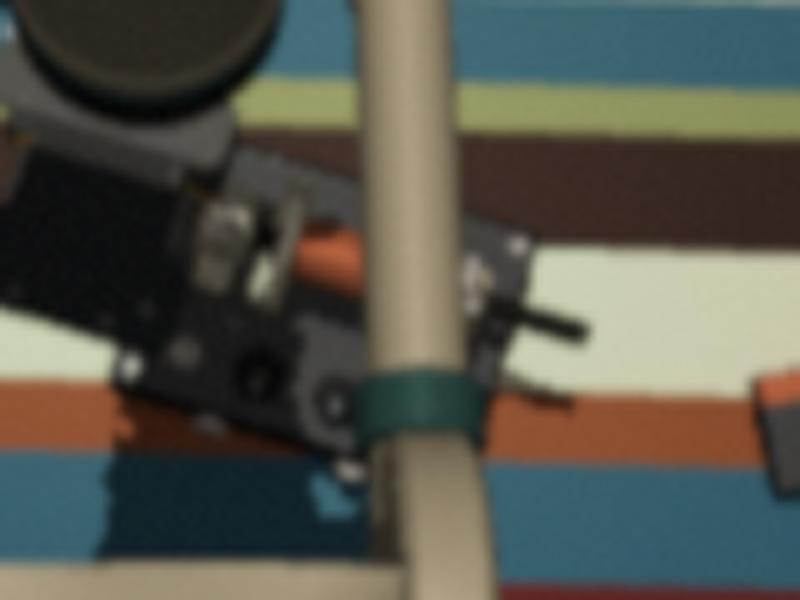

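The rod's far end stands out to 100 mm, the rod is released and centred, and both levers are still open (tips at x≈-12, z≈125). I turn the closed gripper a quarter turn so its 16 mm side faces the levers.

```bash
python3 -m handwheel '[0,0,0,0.7,0,0,0,0.9,0,0,0,0.9,0,0,0,0.9,0,0,0,0.9,0,0,0,0.9,0,0,0,0.9,0,0,0,0.9,0,0,0,0.9,0,0,0,0.9,0,0,0,0.2,0,0,0,0,0,0,0,0]' 1 10
python3 - <<'E'
from h import *
st();p=W(.015-.038,.047);go(p[0],p[1],.105,-.28)
E
```

```text
time_s: 26.4
tool_pos: [0.5533, 0.0852, 0.2009]
tcp_rot: [3.141, 0.001, -0.279]
ft_force: [0.1, 0.3, 0.6]
opening: 0.007
gripper_force: 0.0
t 26.4 tcp [0.5533 0.0852 0.2009] rpy [ 3.141e+00  1.000e-03 -2.790e-01] q [ 0.029  0.256  1.544 -0.     1.342  1.878] F [0.1 0.3 0.6] op 0.006558014422443493 g 0.0
turn shares 0.008 then shares [-0.945  0.823  2.398]
```

```bash
python3 -m handwheel '[-0.5,0.45,0,0,-0.445,0.373,0,0,0,0,0.6,0,0,0,0.8,0,0,0,0.7,0,0,0,0.3,0,0,0,0,0,0,0,0,0]'
python3 - <<'E'
from h import *
p=W(.015-.038,.047);go(p[0],p[1],.105,-.28)
E
python3 -m handwheel '[0.25,0,0,0,0.2,0,0,0,0.2,0,0,0,0.2,0,0,0,0.2,0,0,0,0.2,0,0,0,0,0,0,0]'
```

```text
time_s: 27.4
tool_pos: [0.509, 0.064, 0.1063]
tcp_rot: [-3.141, -0.002, -0.28]
ft_force: [-0.3, -0.4, 0.4]
opening: 0.001
gripper_force: 0.0
turn shares 0.002 then shares [-0.027  0.008  0.033]
time_s: 28.28
tool_pos: [0.558, 0.0496, 0.1054]
tcp_rot: [-3.142, -0.003, -0.28]
ft_force: [-0.4, 1.0, 0.3]
opening: 0.008
gripper_force: 0.2
```

```bash
python3 -m handwheel '[0.08,0,0.05,0,0.08,0,0.07,0,0.07,0,0.07,0,0.06,0,0.07,0,0,0,0,0,0,0,0,0]'
python3 -m handwheel '[0,0,0.05,0,0,0,0.05,0,0,0,0,0,0,0,0,0]'
```

```text
time_s: 29.02
tool_pos: [0.5676, 0.0469, 0.0951]
tcp_rot: [3.142, -0.001, -0.28]
ft_force: [-2.6, 0.7, 2.5]
opening: 0.005
gripper_force: 1.6
time_s: 29.52
tool_pos: [0.5678, 0.047, 0.0944]
tcp_rot: [-3.141, -0.003, -0.28]
ft_force: [-7.2, 0.2, 20.1]
opening: 0.007
gripper_force: 11.0
```

```bash
python3 -m handwheel '[0,0,-0.3,0,0,0,-0.8,0,0,0,-0.8,0,0,0,0,0]'
python3 - <<'E'
from h import *
p=W(.015-.038,-.047);go(p[0],p[1],.105,-.28)
E
```

```text
time_s: 30.02
tool_pos: [0.5706, 0.0466, 0.1694]
tcp_rot: [-3.14, -0.008, -0.28]
ft_force: [-0.1, -0.2, -0.9]
opening: 0.004
gripper_force: 0.0
turn shares 0.001 then shares [-1.626  2.365  1.61 ]
```

```bash
python3 -m handwheel '[-0.5,0.7,0,0,-0.6,0.8,0,0,-0.52,0.8,0,0,0,0.065,0,0,0,0,0.4,0,0,0,0.7,0,0,0,0.4,0,0,0,0.1,0,0,0,0,0,0,0,0,0]'
python3 - <<'E'
from h import *
p=W(.015+.014,-.047);go(p[0],p[1],.105,-.28)
E
```

```text
time_s: 31.28
tool_pos: [0.4798, -0.026, 0.1034]
tcp_rot: [-3.141, -0.002, -0.28]
ft_force: [-0.6, -0.1, -0.7]
opening: 0.006
gripper_force: 0.0
turn shares 0.002 then shares [ 1.353 -0.008 -0.039]
```

```bash
python3 -m handwheel '[0.25,0,-0.04,0,0.2,0,0,0,0.2,0,0,0,0.2,0,0,0,0.2,0,0,0,0.2,0,0,0,0.1,0,0,0,0,0,0,0]'
python3 -m handwheel '[0.08,0,0.05,0,0.08,0,0.07,0,0.07,0,0.07,0,0.06,0,0.07,0,0,0,0,0,0,0,0,0]'
python3 -m handwheel '[0,0,0.05,0,0,0,0.05,0,0,0,0,0,0,0,0,0]'
```

```text
time_s: 32.28
tool_pos: [0.5321, -0.0414, 0.1045]
tcp_rot: [3.142, -0.002, -0.28]
ft_force: [-0.5, -0.6, 0.9]
opening: 0.006
gripper_force: 0.3
time_s: 33.02
tool_pos: [0.5418, -0.0441, 0.0948]
tcp_rot: [3.142, -0.0, -0.28]
ft_force: [-3.6, 0.9, 6.2]
opening: 0.01
gripper_force: 3.6
time_s: 33.52
tool_pos: [0.5419, -0.0441, 0.0942]
tcp_rot: [3.142, -0.002, -0.28]
ft_force: [-9.5, 2.2, 25.1]
opening: 0.003
gripper_force: 13.6
```

Raise and back off to the side so that the receiver is in view.

```bash
python3 -m handwheel '[0,0,-0.3,0,0,0,-0.8,0,0,0,-1,0,-0.7,0,-0.6,0,-0.8,0.8,0,0,-0.8,0.8,0,0,-0.5,0.8,0,0,0,0.8,0,0,0,0.8,0,0,0,0.8,0,0,0,0.8,0,0,0,0,0,0,0,0,0,0]'
python3 ck.py
python3 - <<'E'
from h import *
c=cap('scene');u,v=proj(c,[.531,.008,.08]);u,v=int(u),int(v);print(u,v)
cv2.imwrite('pics/s4.png',cv2.resize(c['image'][max(0,v-45):v+45,u-60:u+60],(800,600),interpolation=cv2.INTER_CUBIC))
E
```

```text
time_s: 35.15
tool_pos: [0.3728, -0.2281, 0.198]
tcp_rot: [-3.141, -0.0, -0.28]
ft_force: [0.5, 0.2, 0.1]
opening: 0.005
gripper_force: 0.0
t 35.15 tcp [ 0.3728 -0.2281  0.198 ] rpy [-3.141 -0.    -0.28 ] q [-7.090e-01  7.100e-02  1.786e+00  1.000e-03  1.285e+00  1.141e+00] F [0.5 0.2 0.1] op 0.005462991436221313 g 0.0
-1 59 [-0.0999 -0.0998 -0.081  -0.0616 -0.0609] [0.07590681 0.07857503]
1 54 [0.0608 0.0615 0.0793 0.0977 0.0992] [0.07788191 0.07989082]
lever -1 61 [[-0.009, 0.091], [-0.004, 0.094], [0.001, 0.097], [0.008, 0.095], [0.017, 0.093], [0.022, 0.094], [0.026, 0.095], [0.031, 0.099], [0.035, 0.092]]
lever 1 57 [[-0.008, 0.091], [-0.003, 0.094], [0.002, 0.093], [0.009, 0.094], [0.017, 0.093], [0.022, 0.095], [0.027, 0.098], [0.032, 0.096], [0.037, 0.097]]
254 218
```

View pics/t3.png

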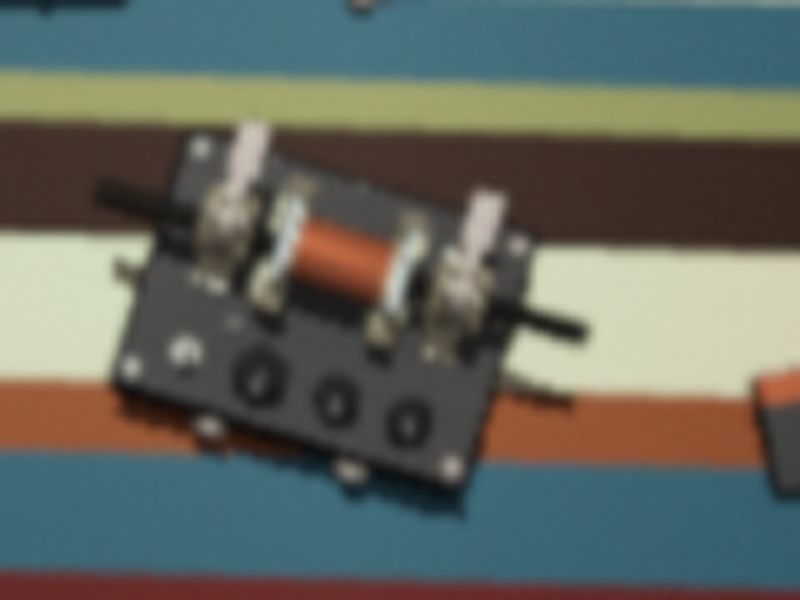

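View pics/s4.png

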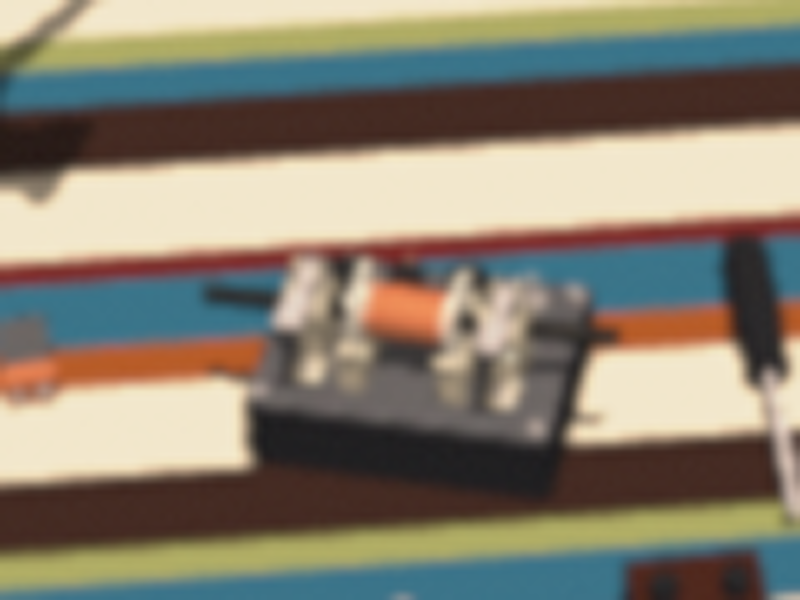

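The top view shows the rod through both eyelets and the coil, with its ends at (105,190) and (585,330), i.e. ±100 mm. The coil is seated at (345,258), and both levers lie flat to the back at (248,150) and (485,220). The scene view agrees, with both levers down and the screwdriver and battery in place. I'm handing it in.

```bash
python3 -c "
from plant import robot
print(robot.close_job())"
```

```text
the job is handed in; nothing more can be done
None
```

I handed the job in at about 35 s: the coil is in its saddle, the rod is threaded, released and centred to within about 1 mm, both clamp levers are shut to the back, and I moved nothing else. The hand-in call gave no verdict.

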